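# Hang the sample mixer on the balancer hook

## Task

Hang the sample mixer up on the spring balancer: take the red handle, pull the sprung hook down beside the mixer's wire bail while the mixer stands in its white stand, run the hook across along its rail so that the bail pushes in past the brass gate, then let the hook up slowly, all the way, until the mixer hangs still in it, clear of its stand, and let go. Work by feel, because the bail leans one way or the other: press only gently on the mixer and its bail, never let the sprung hook fly up, and leave everything else on the bench where it is.

Things in the scene. Friction and masses are not known exactly. Their poses are not given: they have to be found in the camera images.
- rail_foot (a point): Point on the bench under the middle of the balancer's aluminium rail, whose underside is 625 mm above it. The rail (36 mm wide, ending 205 mm to the +y side) is carried by a 45 mm square pillar 370 mm to the -y side of this point. Axes: y along the rail, z up, x away from the robot. The whole stand may be turned a little about the vertical.
- trolley (a joint): Position of the trolley along the rail's +y (m), 0 with the hook over rail_foot, range -0.25 to 0.165; rolls with about 1 N of drag and stays where left. Under it hangs a yellow spring column, 36 mm in diameter, lower end 385 mm above the bench; the hook's rod slides straight up and down in it and cannot turn.
- hook (a joint): How far the hook is pulled down (m), 0 fully up, 0.12 at the lower stop. The spring pulls up with about 9 N at 0 (after the hook's own weight) and about 13 N at 0.12; it always pulls up, more strongly than the mixer weighs.
- hook_handle (a point): Middle of the red pull handle: a bar 14 mm wide (rail's y) and 18 mm high, running 66 mm along the rail's -x from the hook's barrel towards the robot, with a 24 x 26 mm flange at its free end. This point is 58 mm to the -x side of the rod's axis, 342 mm above the bench when the hook is up, and moves rigidly with the hook. Axes as the rail.
- hook_seat (a point): On the rod's axis, 64.5 mm below hook_handle: where the middle of the bail's bar lies when seated in the hook. The hook is a J of 8 mm round steel in the rail's y-z plane; its mouth opens to the rail's +y. Its lowest point is 11.5 mm below hook_seat; the inner face of its back is 11 mm to the -y side. Axes as the rail.
- hook_tip (a point): Centre of the rounded end (radius 4 mm) of the hook's tip, 15 mm to the +y side of the rod's axis and 13.5 mm above hook_seat. A bar going into the hook from the +y side has to pass over it.
- gate_pivot (a point): Pivot of the brass spring gate on the hook's back, 46.5 mm above hook_seat; shut, the gate slants from here down to the tip. A bar 15 mm above hook_tip's centre touches it 14 mm to the +y side of the rod's axis and pushes it fully in, to its stop, at 3.5 mm, needing 2 to 4 N. From 3.5 to 7 mm the bar is inside the tip: as the hook rises, the bar slides down into it and the gate shuts over it.
- mixer: Upright cordless stick mixer, 0.39 to 0.57 kg: white body 42 mm in diameter with an orange ring, steel mixing head 24 mm in diameter below, 149 mm high without the bail. Origin at the middle of its underside, 6 mm above the bench while it stands in its stand; z up its axis.
- mixer_pivot (a point): On the mixer's axis, 144 mm above its underside: middle of the axis (mixer's x) on which the bail turns. The bail is an upright U of 7 mm wire, legs 49 mm apart; its top bar, along the mixer's x (about across the rail), is 55 mm from here. It is very stiff and was left leaning up to 0.42 rad to either side (mixer's y); the lean is not measured. Over 12 N on it would bend it.
- nest: The mixer's stand, fixed on the bench under the rail: a white upright cup on a steel base plate 130 x 110 mm, rim 62 mm above the bench and 53 mm in diameter, narrowing below, in which the mixer stands with 1 to 2 mm play all round, so that it rocks by 10 to 15 mm at the bail. Origin at the bottom centre.
- tub_red: Full white tub with red print, 95 mm in diameter, 107 mm high. Origin at the bottom centre.
- tub_green: Full white tub with green print, 95 mm in diameter, 107 mm high. Origin at the bottom centre.
- tub_blue: Full white tub with blue print, 95 mm in diameter, 107 mm high. Origin at the bottom centre.
- marker: Black marker pen with green cap, 135 mm long, 17 mm thick, lying on the bench along its x. Origin under its middle.
- spoon: Steel sample spoon lying on the bench along its x. Origin under its middle.
Mind the look-alikes: they are no part of the job. There is more than one size of the nest; the job needs the largest.

How it is judged (in metres and radians):
On the way, in this order (a step that is already met when the one before it is completed fails the run):
1. the hook is pulled down, with the mixer standing in its stand and not yet hooked (value of joint hook above 0.085 m and height (world z) of mixer below 0.02 m), for 0.2 s.
2. the bail is seated in the hook while the mixer is still at least partly in its stand (distance between mixer_pivot and hook_seat between 0.044 and 0.062 m and value of joint hook above 0.015 m and height (world z) of mixer below 0.06 m and contact force between mixer and hook above 1.5 N), for 0.1 s.
At the end, for the whole second after the job is handed in: The mixer hangs at rest (under 0.1 m/s) by its bail in the seat of the hook (pivot 46 to 62 mm from hook_seat), hook fully up (within 10 mm), mixer foot over 64 mm above the bench and the mixer not touching its stand (distance between mixer_pivot and hook_seat between 0.046 and 0.062 m and value of joint hook below 0.01 m and height (world z) of mixer above 0.064 m and contact force between mixer and hook above 2 N and contact force between mixer and nest below 0.2 N and linear speed of mixer below 0.1 m/s).
It fails at once if the hook pressed on the mixer or its bail with more than 12 N (contact force between hook and mixer above 12 N).
It fails at once if the sprung hook flew up faster than 0.35 m/s (velocity of joint hook below -0.35 m/s).
It fails at once if a tub, the marker or the spoon was moved by more than 20 mm (distance of any of tub_red, tub_green, tub_blue, marker, spoon from where it was at the start of the episode above 0.02 m).
It also fails if it takes over 72 s, if anything falls off the work surface, if the arm or the gripper's body presses on something with over 40 N, if the wrist force passes 120 N, or if a joint passes its speed limit or range.

## Robot

A 6-joint arm with a two-finger parallel gripper is mounted at the origin on the work surface. World frame = base frame: x ahead of the robot, y to its left, z up, the work surface at z = 0. Lengths are in m, angles in degrees, forces in N, time in s.
With the tool pointing down it reaches from about 0.35 to 0.875 m from the base axis. Payload 4.2 kg.
Tool frame: the origin (TCP) lies between the finger pads; the fingertips stand 19 mm ahead of it and the grasp point (between the pads) is the TCP; z points along the fingers, y is the line along which they close (so a half turn about z gives the same grasp; the last joint's range is limited). The gripper opens to 87 mm and grips with 3 to 60 N. Pads are 19 mm wide; open, the fingers measure 117 mm over their backs; the gripper's body (75 mm by 190 mm) begins 51 mm behind the grasp point.
Start: joints at [87.239, 22.042, 0.453, 0, -68.411, -14.817], TCP at [0.189, 0.596, 0.242] pointing down, gripper open.
Joint ranges: [-179.83, 179.83], [-69.29, 118.12], [-61.27, 80.66], [-181.25, 117.63], [-171.15, -9.14], [-177.46, 177.46]. Speed limits (degrees/s): [159.86, 159.86, 180, 180, 180, 180].

## Interface

Orientations are given as a 3x3 rotation matrix whose columns are the frame's x, y, z axes.
In Python, from station import r gives the robot as it stands.
- The arm moves only by the tool drive_tool, never from a script. Its argument "steps" is one flat list of numbers, 7 for each row, row after row: the turn, a rotation vector about the tool's x, y, z in rad, then the shift along the tool's x, y, z in m, then the opening, from 0 (shut) to 1 (fully open). A call has 1 to 10 rows; each row shifts and turns the commanded pose from where the row before left it, along the tool's axes as they then stand; what a row does not reach is not made up. A row lasts 1/12 s, in which the tool goes at most 41.7 mm and 7.16 degrees, less where a joint would pass 70% of its speed; a pose out of reach is approached as far as the arm can. A call is refused whole if a number of a shift passes 0.0417 or a number of a turn 0.125, either way. A call with a gripper value outside its range is refused whole. The fingers move at their own pace and stop on an object; the grip force is fixed at half the most. Time passes only in rows, so rows that do not move let the fingers close. It gives the time, the measured TCP pose, the force, the opening and the grip force at its end, in the units of the state.
- r.sense(): the state, without advancing time (a new reading comes with each control period).
- r.capture(name): name is "scene" or "top" or "wrist"; returns the picture (420x560x3 uint8, blue, green, red); there is no depth.
- r.camera_params(name): a dict with "camera_matrix" (3x3 intrinsics, pixels), "extrinsics" (4x4, takes a point from world to camera coordinates). Camera axes: x right, y down, z forward; pixel columns grow to the right and rows downward; lengths in m; the calibration is good to about 2 mm. The wrist camera is an equidistant fisheye: a pixel r from the principal point sees the ray r / f radians off the axis. A picture is of the moment at which its call begins: read the wrist's pose just before it. camera_params takes no time and is no camera call; for the wrist camera it gives the pose at the moment of the call.
- r.finish_job(): hands the job in; it is judged then, once.
The state is a dict: "time_s": time; "joints": joint angles; "joint_velocities": joint speeds; "effort": joint torques, N m; "tcp_pos": TCP position; "ee_rot": TCP orientation; "wrist_force": force on the tool from outside, world axes, zero at the start; "moment": the same for the moment, N m; "gripper_width": opening from 0.0 (shut) to 1.0 (fully open); "gripper_force": force on a finger pad.
Only numpy, scipy, OpenCV 4.12 (cv2) and the standard library are available. Lean on these libraries where they do the work, as an engineer would, in place of code of your own. Each camera call takes 0.05 s, during which the arm holds its last target. There are 200 camera calls.

## Working session

There is one attempt and no reset: what is moved stays moved. The work goes in short steps, Python scripts to look and compute and a tool call to move; the robot and the scene stay as the last step left them, time stands still between calls to the robot, and variables do not carry over. Pictures are saved under pics/ and viewed, at most 10 in all, crops included, and the job is handed in when it is done.

Besides the shell and the picture viewer there is one more tool, called after "Request:" by a JSON object that holds its "api" and its "payload", one argument or row to a line. drive_tool: Moves the arm, as the interface text tells. Its arguments: {"type":"object","properties":{"steps":{"type":"array"}},"required":["steps"]}

```bash
ls; mkdir -p pics
python3 - <<'E'
from station import r
import cv2,numpy as np
s=r.sense();print(s)
for n in("scene","top"):
    cv2.imwrite(f"pics/{n}0.png",r.capture(n));print(n,r.camera_params(n))
E
```

```text
pics
{'time_s': 0.0, 'joints': array([ 8.72375795e+01,  2.20892158e+01,  3.78555701e-01, -2.92988562e-02,
       -6.84121214e+01, -1.48159060e+01]), 'joint_velocities': array([-0.00471075, -0.08270912,  0.00916734, -0.01164812,  0.08995345,
        0.0661757 ]), 'effort': array([ 1.96219848e-04, -3.90663779e+01,  1.87402368e+01,  4.21963871e+00,
        1.10471938e-02, -1.91434988e-04]), 'tcp_pos': array([0.18857111, 0.59526704, 0.24046669]), 'ee_rot': array([[ 9.53248012e-01, -3.02188508e-01, -5.78215221e-04],
       [-3.02189048e-01, -9.53245664e-01, -2.11748814e-03],
       [ 8.86994297e-05,  2.19322167e-03, -9.99997591e-01]]), 'wrist_force': array([-0.32843994, -0.16686476, -0.49468003]), 'moment': array([-0.05290705, -0.03007211, -0.01265891]), 'gripper_force': 0.0, 'gripper_width': 0.9970720199067127}
scene {'camera_matrix': array([[419.30323749,   0.        , 272.56477976],
       [  0.        , 419.30323749, 217.22296579],
       [  0.        ,   0.        ,   1.        ]]), 'extrinsics': array([[ 6.90615953e-01,  7.23221664e-01, -1.73059228e-04,
        -4.82193457e-01],
       [ 4.43685757e-01, -4.23871581e-01, -7.89604858e-01,
        -7.09264265e-02],
       [-5.71132694e-01,  5.45236928e-01, -6.13615627e-01,
         1.28811492e+00],
       [ 0.00000000e+00,  0.00000000e+00,  0.00000000e+00,
         1.00000000e+00]])}
top {'camera_matrix': array([[539.42256649,   0.        , 279.52215752],
       [  0.        , 539.42256649, 210.67607788],
       [  0.        ,   0.        ,   1.        ]]), 'extrinsics': array([[-0.01740799, -0.99971469, -0.01635543,  0.09921848],
       [-0.99034377,  0.01949035, -0.1372565 ,  0.62296146],
       [ 0.13753612,  0.01380813, -0.9904005 ,  1.35294642],
       [ 0.        ,  0.        ,  0.        ,  1.        ]])}
```

View pics/scene0.png

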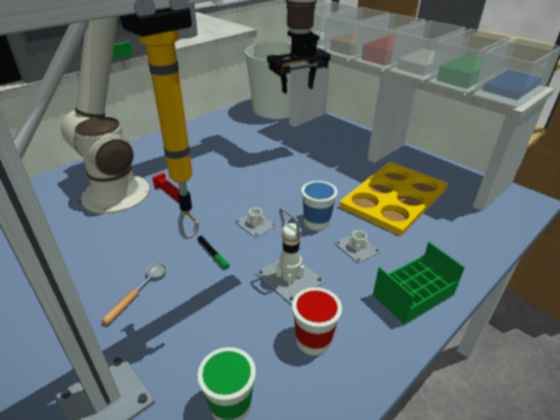

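View pics/top0.png

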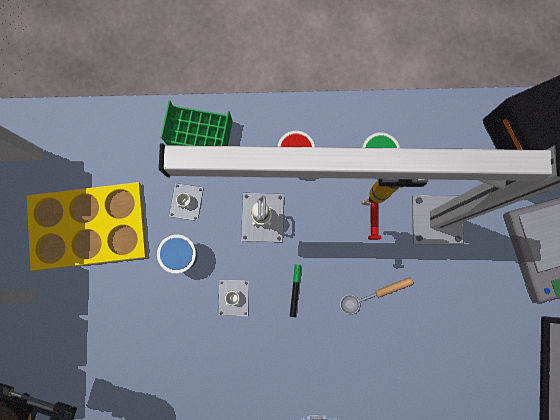

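```bash
cat > h.py <<'E'
import numpy as np,cv2
from station import r
def ray(n,uv):
    p=r.camera_params(n);K=p["camera_matrix"];E=p["extrinsics"];R=E[:3,:3];t=E[:3,3]
    d=np.linalg.inv(K)@[uv[0],uv[1],1];d=R.T@d;return -R.T@t,d/np.linalg.norm(d)
def proj(n,X):
    p=r.camera_params(n);E=p["extrinsics"];c=E[:3,:3]@np.array(X,float)+E[:3,3];q=p["camera_matrix"]@c;return q[:2]/q[2]
def tri(a,b):
    (o1,d1),(o2,d2)=ray("scene",a),ray("top",b)
    A=np.stack([d1,-d2],1);s=np.linalg.lstsq(A,o2-o1,rcond=None)[0]
    p,q=o1+s[0]*d1,o2+s[1]*d2;return ((p+q)/2).round(4),np.linalg.norm(p-q).round(4)
def atz(n,uv,z):
    o,d=ray(n,uv);return (o+d*(z-o[2])/d[2]).round(4)
E
python3 - <<'E'
import cv2,numpy as np
s=cv2.imread("pics/scene0.png");t=cv2.imread("pics/top0.png")
def c(i,x,y,w=80,h=60):return cv2.resize(i[y:y+h,x:x+w],(400,300),interpolation=cv2.INTER_CUBIC)
cv2.imwrite("pics/c1.png",np.vstack([np.hstack([c(s,145,172),c(s,250,202,112,84)]),np.hstack([c(t,345,185),c(t,225,190)])]))
E
```

```text
(no output)
```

View pics/c1.png

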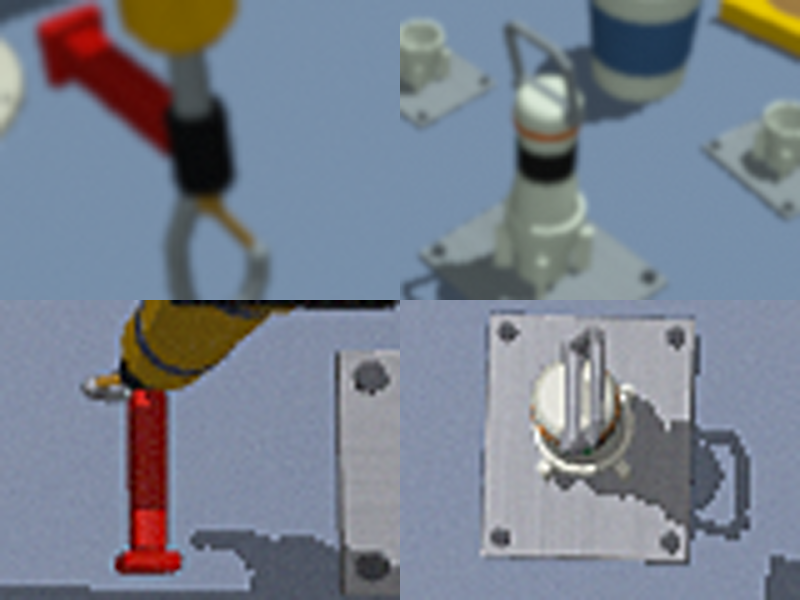

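Run:
```python
from h import *
print("cams",ray("scene",(0,0))[0],ray("top",(0,0))[0])
print("flange",tri((159,181),(374.6,237.4)))
print("junction",tri((178,200),(374.4,203.4)))
print("tip",tri((196.6,221.6),(362.6,202.6)))
T=lambda x,y:(225+x/5,190+(y-300)/5)
S=lambda x,y:(250+(x-400)/3.571,202+y/3.571)
for nm,up,dn in(("left",(567,345),(567,448)),("right",(597,330),(597,440))):
    print(nm,tri(S(572,78),T(*up)),tri(S(512,28),T(*dn)))
for a,b in ((494,320),(694,320),(487,555),(688,560)):print("plate",atz("top",T(a,b),.004))
print("body top",atz("top",T(572,405),.15), "rim",atz("top",T(583,425),.062))
print("rail ends",atz("top",(163,159),.645),atz("top",(551,163),.645))
print("body scene axis at ring",atz("scene",S(548,137),.13),"cup rim",atz("scene",S(545,212),.062))
```

```text
cams [ 1.10016408 -0.38365876  0.73432015] [0.4325942  0.06836678 1.42708709]
flange (array([ 0.5257, -0.1062,  0.3413]), np.float64(0.0016))
junction (array([ 0.5942, -0.1109,  0.3391]), np.float64(0.0026))
tip (array([ 0.6051, -0.0918,  0.2898]), np.float64(0.0025))
left (array([0.6652, 0.0021, 0.267 ]), np.float64(0.1334)) (array([0.6184, 0.0058, 0.2714]), np.float64(0.1343))
right (array([ 0.6717, -0.0086,  0.277 ]), np.float64(0.138)) (array([ 0.6232, -0.004 ,  0.2796]), np.float64(0.1413))
plate [ 0.6729 -0.0309  0.004 ]
plate [ 0.6707 -0.1374  0.004 ]
plate [ 0.5472 -0.0236  0.004 ]
plate [ 0.5426 -0.1293  0.004 ]
body top [ 0.6064 -0.0567  0.15  ] rim [ 0.6079 -0.0705  0.062 ]
rail ends [0.6223 0.2514 0.645 ] [ 0.6041 -0.3209  0.645 ]
body scene axis at ring [0.6261 0.1261 0.13  ] cup rim [0.6228 0.1294 0.062 ]
```

Run:
```python
from h import *
T=lambda x,y:(225+(x-400)/5,190+(y-300)/5)
S=lambda x,y:(250+(x-400)/3.571,202+y/3.571)
for nm,up,dn in(("left",(567,345),(567,448)),("right",(597,330),(597,440))):
    print(nm,tri(S(572,78),T(*up)),tri(S(512,28),T(*dn)))
for a,b in ((494,320),(694,320),(487,555),(688,560)):print("plate",atz("top",T(a,b),.004))
print("body top",atz("top",T(572,405),.15), "rim",atz("top",T(583,425),.062))
print("rail ends",atz("top",(163,159),.645),atz("top",(551,163),.645))
print("rail ends face",atz("top",(163,146),.645),atz("top",(163,174),.645),atz("top",(550,151),.645),atz("top",(550,178),.645))
print("body scene axis at ring",atz("scene",S(548,137),.13),"cup rim",atz("scene",S(545,212),.062))
```

```text
left (array([0.6351, 0.1351, 0.1766]), np.float64(0.0005)) (array([0.5849, 0.1349, 0.1868]), np.float64(0.0002))
right (array([0.6422, 0.1227, 0.1872]), np.float64(0.0065)) (array([0.5901, 0.1238, 0.1947]), np.float64(0.0082))
plate [0.6772 0.1831 0.004 ]
plate [0.675 0.076 0.004]
plate [0.5512 0.1878 0.004 ]
plate [0.5465 0.0815 0.004 ]
body top [0.6101 0.1343 0.15  ] rim [0.6119 0.1334 0.062 ]
rail ends [0.6223 0.2514 0.645 ] [ 0.6041 -0.3209  0.645 ]
rail ends face [0.6422 0.2517 0.645 ] [0.5995 0.2511 0.645 ] [ 0.6222 -0.321   0.645 ] [ 0.5817 -0.3175  0.645 ]
body scene axis at ring [0.6261 0.1261 0.13  ] cup rim [0.6228 0.1294 0.062 ]
```

Run:
```python
from h import *
im={n:cv2.imread(f"pics/{n}0.png") for n in("scene","top")}
rows=[]
for n,(x0,y0) in(("scene",(262,200)),("top",(235,192))):
    row=[]
    for l in(None,-.4,0,.4):
        k=5;w,h=40 if 0 else 40,60
        c=cv2.resize(im[n][y0:y0+h,x0:x0+w],(w*k,h*k),interpolation=cv2.INTER_CUBIC)
        if l is not None:
            yd=np.array([.032,1,0]);xd=np.array([1,-.032,0]);P=np.array([.612,.133,.150]);B=P+.055*(yd*np.sin(l)+np.array([0,0,np.cos(l)]))
            pts=[P-.0245*xd,B-.0245*xd,B+.0245*xd,P+.0245*xd]
            q=np.array([((proj(n,p)-[x0,y0]+.5)*k) for p in pts]).astype(int)
            cv2.polylines(c,[q],False,(255,0,255),1,cv2.LINE_AA)
        row.append(c)
    rows.append(np.hstack(row))
cv2.imwrite("pics/c2.png",np.vstack(rows))
```

```text
(no output)
```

View pics/c2.png

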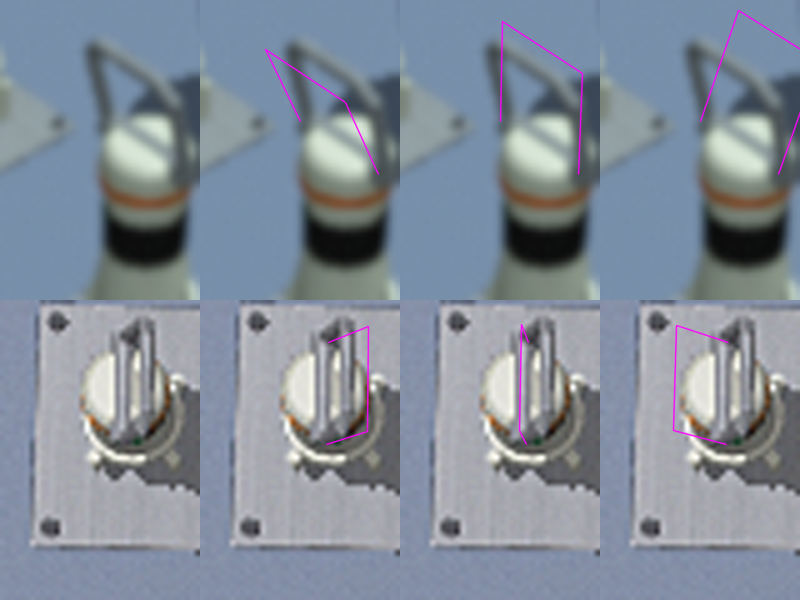

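Request:
{"api": "drive_tool", "payload": {
  "steps": [0,0,-0.0275,0,0,-0.015,1,0,0,-0.0275,0,0,-0.015,1,0,0,-0.0275,0,0,-0.015,1,0,0,-0.0275,0,0,-0.015,1,0,0,-0.0275,0,0,-0.015,1,0,0,-0.0275,0,0,-0.015,1,0,0,-0.0275,0,0,-0.015,1,0,0,-0.0275,0,0,-0.015,1,0,0,-0.0275,0,0,-0.015,1,0,0,-0.0275,0,0,-0.015,1]
}}

```text
time_s: 0.93
tcp_pos: [0.1886, 0.5956, 0.3916]
ee_rot: [[1.0, -0.03, -0.0], [-0.03, -1.0, -0.001], [-0.0, 0.001, -1.0]]
wrist_force: [-0.1, 0.3, 0.4]
gripper_width: 0.999
gripper_force: 0.0
```

Request:
{"api": "drive_tool", "payload": {
  "steps": [0,0,0,0.016,0.0345,0,1,0,0,0,0.016,0.0345,0,1,0,0,0,0.016,0.0345,0,1,0,0,0,0.016,0.0345,0,1,0,0,0,0.016,0.0345,0,1,0,0,0,0.016,0.0345,0,1,0,0,0,0.016,0.0345,0,1,0,0,0,0.016,0.0345,0,1,0,0,0,0.016,0.0345,0,1,0,0,0,0.016,0.0345,0,1]
}}

```text
time_s: 1.77
tcp_pos: [0.3377, 0.2439, 0.3914]
ee_rot: [[1.0, -0.031, -0.0], [-0.031, -1.0, 0.0], [-0.0, -0.0, -1.0]]
wrist_force: [0.5, 0.4, 0.3]
gripper_width: 1.001
gripper_force: 0.0
```

Request:
{"api": "drive_tool", "payload": {
  "steps": [0,0,0,0.014,0.0345,0,1,0,0,0,0.014,0.0345,0,1,0,0,0,0.014,0.0345,0,1,0,0,0,0.014,0.0345,0,1,0,0,0,0.014,0.0345,0,1,0,0,0,0.014,0.0345,0,1,0,0,0,0.014,0.0345,0,1,0,0,0,0.014,0.0345,0,1,0,0,0,0.014,0.0345,0,1,0,0,0,0.014,0.0345,0,1]
}}

```text
time_s: 2.6
tcp_pos: [0.4666, -0.1053, 0.3913]
ee_rot: [[0.999, -0.032, -0.0], [-0.032, -0.999, 0.0], [-0.0, -0.0, -1.0]]
wrist_force: [0.5, 0.8, -0.2]
gripper_width: 1.003
gripper_force: 0.0
```

Request:
{"api": "drive_tool", "payload": {
  "steps": [0,0.122,0,0,0,0,1,0,0.122,0,0,0,0,1,0,0.122,0,0,0,0,1,0,0.122,0,0,0,0,1,0,0.122,0,0,0,0,1,0,0,0,0,0,0,1]
}}

```text
time_s: 3.1
tcp_pos: [0.4592, -0.1044, 0.3834]
ee_rot: [[0.825, -0.032, 0.564], [-0.026, -0.999, -0.019], [0.565, 0.001, -0.825]]
wrist_force: [-1.6, -0.8, -2.6]
gripper_width: 1.0
gripper_force: 0.0
```

Run:
```python
from h import *
s=r.sense();print(s["time_s"],s["tcp_pos"],s["ee_rot"].round(3),s["joints"].round(1));print(r.camera_params("wrist"))
w=r.capture("wrist");cv2.imwrite("pics/w1.png",w)
```

```text
3.1 [ 0.45919302 -0.10438594  0.38338152] [[ 0.825 -0.032  0.564]
 [-0.026 -0.999 -0.019]
 [ 0.565  0.001 -0.825]] [ 11.6 -14.7 -30.8  11.6 -40.8  70.1]
{'camera_matrix': array([[325.1922621 ,   0.        , 278.68133679],
       [  0.        , 325.1922621 , 212.07957769],
       [  0.        ,   0.        ,   1.        ]]), 'extrinsics': array([[-0.03211569, -0.99948277,  0.00166736, -0.0902195 ],
       [-0.95201056,  0.03008219, -0.30458324,  0.59083051],
       [ 0.30437554, -0.01136925, -0.95248426,  0.3826986 ],
       [ 0.        ,  0.        ,  0.        ,  1.        ]])}
```

View pics/w1.png

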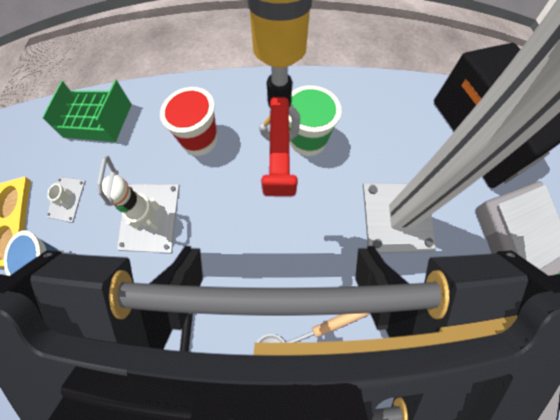

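Request:
{"api": "drive_tool", "payload": {
  "steps": [0,0,0,0.0265,0.0015,0,1,0,0,0,0.0265,0.0015,0,1,0,0,0,0,0,0.022,1,0,0,0,0,0,0.022,1,0,0,0,0,0,0.022,1,0,0,0,0,0,0.021,1,0,0,0,0,0,0,1,0,0,0,0,0,0,1]
}}

```text
time_s: 3.82
tcp_pos: [0.5611, -0.1094, 0.3501]
ee_rot: [[0.821, -0.032, 0.57], [-0.026, -0.999, -0.019], [0.571, 0.001, -0.821]]
wrist_force: [0.8, -0.0, 0.7]
gripper_width: 1.0
gripper_force: 0.0
```

Run:
```python
from h import *
w=r.capture("wrist");t=r.capture("scene")
cv2.imwrite("pics/w2.png",np.hstack([cv2.resize(w[60:300,150:410],(400,370)),cv2.resize(t[130:250,100:230],(400,370))]))
```

```text
(no output)
```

View pics/w2.png

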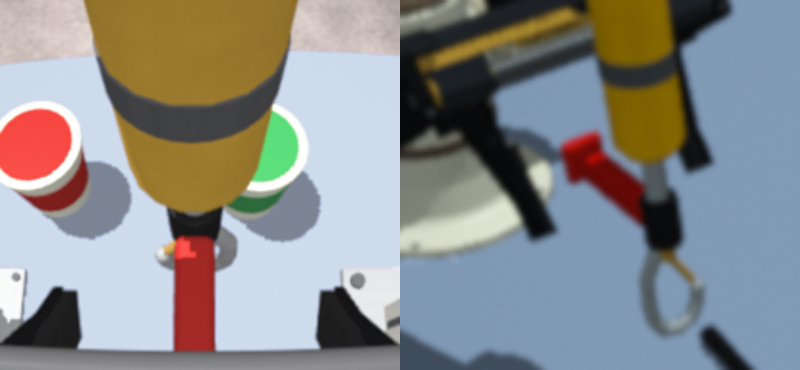

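Request:
{"api": "drive_tool", "payload": {
  "steps": [0,0,0,-0.0135,-0.001,0,1,0,0,0,0,0,0,0,0,0,0,0,0,0,0,0,0,0,0,0,0,0,0,0,0,0,0,0,0,0,0,0,0,0,0,0,0,0,0,0,0,0,0,0,0,0,0,0,0,0,0,0,0,0,0,0,0]
}}

```text
time_s: 4.67
tcp_pos: [0.5489, -0.108, 0.3429]
ee_rot: [[0.819, -0.032, 0.573], [-0.026, -0.999, -0.018], [0.573, 0.0, -0.82]]
wrist_force: [-0.1, 0.1, -0.1]
gripper_width: 0.478
gripper_force: 0.0
```

Request:
{"api": "drive_tool", "payload": {
  "steps": [0,0,0,0,0,0,0,0,0,0,0,0,0,0,0,0,0,0,0,0,0,0,0,0,0,0,0,0,0,0,0,0,0,0,0,0,0,0,0,0,0,0,0,0,0,0,0,0,0,0,0,0,0,0,0,0,0,0,0,0,0,0,0]
}}

```text
time_s: 5.42
tcp_pos: [0.5497, -0.1079, 0.3442]
ee_rot: [[0.817, -0.031, 0.575], [-0.026, -1.0, -0.018], [0.576, -0.0, -0.818]]
wrist_force: [3.6, -0.3, 4.2]
gripper_width: 0.158
gripper_force: 33.3
```

Request:
{"api": "drive_tool", "payload": {
  "steps": [0,0,0,-0.0058,0,0.0083,0,0,0,0,-0.0058,0,0.0083,0,0,0,0,-0.0058,0,0.0083,0,0,0,0,-0.0058,0,0.0083,0,0,0,0,-0.0058,0,0.0083,0,0,0,0,-0.0058,0,0.0083,0,0,0,0,-0.0058,0,0.0083,0,0,0,0,-0.0058,0,0.0083,0,0,0,0,-0.0058,0,0.0083,0,0,0,0,-0.0058,0,0.0083,0]
}}

```text
time_s: 6.25
tcp_pos: [0.5498, -0.1079, 0.2443]
ee_rot: [[0.816, -0.032, 0.577], [-0.026, -1.0, -0.018], [0.577, -0.0, -0.817]]
wrist_force: [-3.9, -1.4, 11.8]
gripper_width: 0.157
gripper_force: 33.7
```

Request:
{"api": "drive_tool", "payload": {
  "steps": [0,0,0,0,0,0,0,0,0,0,0,0,0,0,0,0,0,0,0,0,0]
}}

```text
time_s: 6.5
tcp_pos: [0.5498, -0.108, 0.2444]
ee_rot: [[0.816, -0.031, 0.577], [-0.026, -1.0, -0.018], [0.577, -0.0, -0.817]]
wrist_force: [-3.7, 0.1, 12.0]
gripper_width: 0.157
gripper_force: 33.6
```

Request:
{"api": "drive_tool", "payload": {
  "steps": [0,0,0,0,-0.01,0,0,0,0,0,0,-0.02,0,0,0,0,0,0,-0.02,0,0,0,0,0,0,-0.02,0,0,0,0,0,0,-0.02,0,0,0,0,0,0,-0.02,0,0,0,0,0,0,-0.02,0,0,0,0,0,0,-0.02,0,0,0,0,0,0,-0.02,0,0,0,0,0,0,-0.01,0,0]
}}

```text
time_s: 7.33
tcp_pos: [0.556, 0.0728, 0.2488]
ee_rot: [[0.818, -0.031, 0.574], [-0.026, -1.0, -0.017], [0.574, -0.001, -0.819]]
wrist_force: [-1.6, -1.4, 12.4]
gripper_width: 0.16
gripper_force: 33.0
```

Request:
{"api": "drive_tool", "payload": {
  "steps": [0,0,0,0,0,0,0,0,0,0,0,0,0,0,0,0,0,0,0,0,0]
}}

```text
time_s: 7.58
tcp_pos: [0.5559, 0.0722, 0.2488]
ee_rot: [[0.819, -0.031, 0.574], [-0.026, -1.0, -0.017], [0.574, -0.001, -0.819]]
wrist_force: [-4.3, -0.5, 11.6]
gripper_width: 0.162
gripper_force: 32.9
```

Run:
```python
from h import *
w=r.capture("wrist");t=r.capture("scene");u=r.capture("top")
for n,i in(("w",w),("s",t),("t",u)):cv2.imwrite(f"pics/{n}3.png",i)
f=lambda i:cv2.resize(i,(400,300),interpolation=cv2.INTER_CUBIC)
cv2.imwrite("pics/m3.png",np.vstack([np.hstack([f(w[0:225,150:450]),f(t[170:260,230:350])]),np.hstack([f(t[190:235,250:310]),f(u[180:255,220:320])])]))
```

```text
(no output)
```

View pics/m3.png

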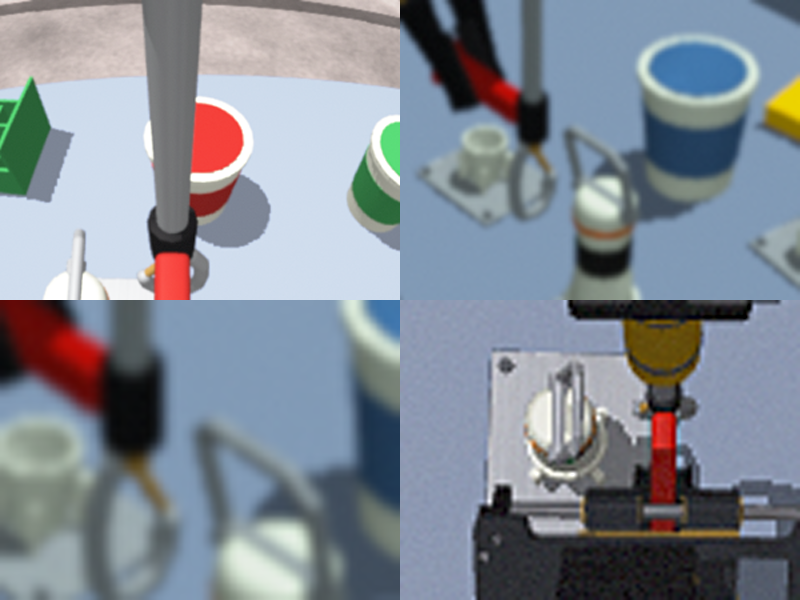

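Run:
```python
from h import *
def atx(uv,x):
    o,d=ray("scene",uv);return (o+d*(x-o[0])/d[0]).round(4)
for x in(.608,.614):print(x,"tip",atx((275.5,221.5),x),"barmid",atx((290.1,214.3),x))
# top: bar right line x~578 crop, tip (642,407)
T=lambda x,y:(220+(x-400)/4,180+(y-300)/4)
print("bar",tri((290.1,214.3),T(577,410)),"tip",tri((275.5,221.5),T(642,407)))
```

```text
0.608 tip [0.608  0.0947 0.1897] barmid [0.608  0.1384 0.1855]
0.614 tip [0.614  0.0888 0.1963] barmid [0.614  0.132  0.1922]
bar (array([0.6148, 0.1242, 0.196 ]), np.float64(0.0096)) tip (array([0.6141, 0.0851, 0.198 ]), np.float64(0.0053))
```

```bash
python3 - <<'E'
from h import *
def wray(uv):
    p=r.camera_params("wrist");K=p["camera_matrix"];E=p["extrinsics"];R=E[:3,:3]
    v=np.array([(uv[0]-K[0,2])/K[0,0],(uv[1]-K[1,2])/K[1,1]]);a=np.hypot(*v)
    d=np.r_[v/a*np.sin(a),np.cos(a)];return -R.T@E[:3,3],R.T@d
yd=np.array([.0318,1,0]);yd/=np.linalg.norm(yd)
T=lambda x,y:(220+(x-400)/4,180+(y-300)/4)
W=lambda x,y:(150+x*.75,y*.75)
def solve(obs):
    A=[];b=[]
    for o,d in obs:
        o2=np.array([o@yd,o[2]]);d2=np.array([d@yd,d[2]]);n=np.array([-d2[1],d2[0]])/np.hypot(*d2);A.append(n);b.append(n@o2)
    A=np.array(A);b=np.array(b);x=np.linalg.lstsq(A,b,rcond=None)[0];return x.round(4),((A@x-b)*1e3).round(1)
s=[ray("scene",(281.5,209.5)),ray("scene",(298.8,219.3))]
w=[wray(W(79,237)),wray(W(79,290))]
for nm,x in(("R",577),("L",558)):
    t=[ray("top",T(x,370)),ray("top",T(x,440))]
    print(nm,"st",solve(s+t),"tw",solve(t+w),"all",solve(s+t+w))
print("sw",solve(s+w))
# tip checks
tt=[ray("top",T(642,407))];ts=[ray("scene",(275.5,221.5))];tw=[wray(W(145,275))]
print("tip",solve(tt+ts+tw),solve(ts+tw))
print("offset of x=.612:",.612*yd[0])
E
python3 -c "
import cv2,numpy as np
w=cv2.imread('pics/w3.png');t=cv2.imread('pics/t3.png')
a=cv2.resize(w[150:300,150:310],(480,450),interpolation=cv2.INTER_CUBIC)
b=cv2.resize(t[185:230,245:277],(320,450),interpolation=cv2.INTER_CUBIC)
cv2.imwrite('pics/m4.png',np.hstack([a,b]))"
```

```text
R st (array([0.1397, 0.2048]), array([ 1.3, -1.3, -0.4,  0.4])) tw (array([0.1402, 0.1925]), array([-0.4,  0.3, -1.1,  1.2])) all (array([0.1386, 0.2054]), array([ 0.9, -1.7, -1.4, -0.7,  0.3,  2.4]))
L st (array([0.1512, 0.1922]), array([ 1.4, -1.4, -0.4,  0.4])) tw (array([0.1547, 0.1305]), array([-0.5,  0.4, -1.4,  1.5])) all (array([0.1461, 0.1953]), array([-0.4, -3.1, -5.4, -4.6,  5.3,  7.5]))
sw (array([0.1365, 0.2082]), array([ 1.3, -1.3, -1.1,  1. ]))
tip (array([0.1027, 0.2029]), array([ 0.3,  0. , -0.3])) (array([0.1031, 0.2024]), array([-0., -0.]))
offset of x=.612: 0.019451767282607734
```

View pics/m4.png

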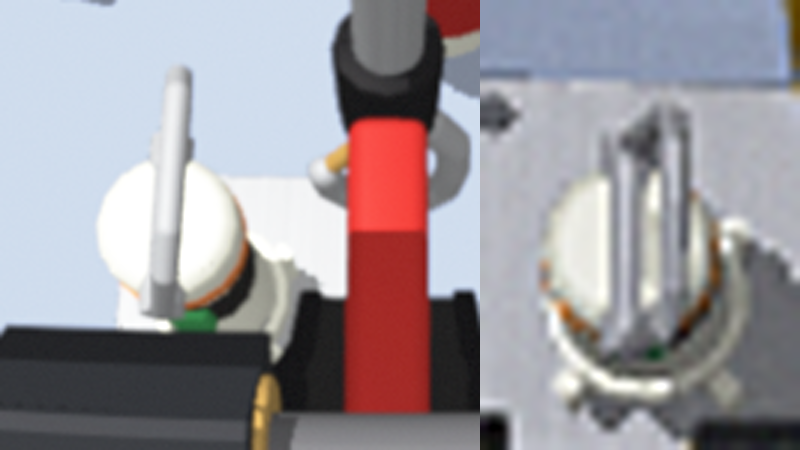

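Request:
{"api": "drive_tool", "payload": {
  "steps": [0,0,0,-0.0029,0,0.0041,0,0,0,0,-0.0029,0,0.0041,0,0,0,0,0,-0.006,0,0,0,0,0,0,-0.006,0,0,0,0,0,0,-0.006,0,0,0,0,0,0,-0.006,0,0,0,0,0,0,0,0,0,0,0,0,0,0,0,0]
}}

```text
time_s: 8.4
tcp_pos: [0.5568, 0.096, 0.239]
ee_rot: [[0.818, -0.031, 0.574], [-0.026, -1.0, -0.017], [0.574, -0.001, -0.819]]
wrist_force: [-4.3, 1.1, 12.4]
gripper_width: 0.154
gripper_force: 33.0
```

```bash
cat > mm.py <<'E'
import sys
from h import *
k=sys.argv[1]
w=r.capture("wrist");t=r.capture("scene");u=r.capture("top")
for n,i in(("w",w),("s",t),("t",u)):cv2.imwrite(f"pics/{n}{k}.png",i)
f=lambda i:cv2.resize(i,(400,300),interpolation=cv2.INTER_CUBIC)
cv2.imwrite(f"pics/m{k}.png",np.vstack([np.hstack([f(w[130:265,170:350]),f(t[165:270,230:370])]),np.hstack([f(t[190:235,255:315]),f(u[185:230,240:300])])]))
E
python3 mm.py 5
```

```text
(no output)
```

View pics/m5.png

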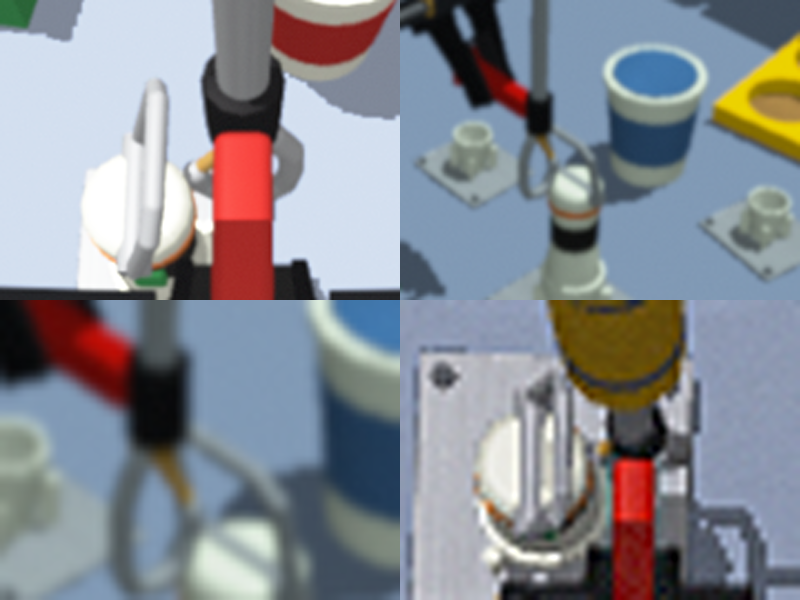

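```bash
cat >> h.py <<'E'
def wray(uv):
    p=r.camera_params("wrist");K=p["camera_matrix"];E=p["extrinsics"];R=E[:3,:3]
    v=np.array([(uv[0]-K[0,2])/K[0,0],(uv[1]-K[1,2])/K[1,1]]);a=np.hypot(*v)
    d=np.r_[v/a*np.sin(a),np.cos(a)];return -R.T@E[:3,3],R.T@d
yd=np.array([.0318,1,0]);yd/=np.linalg.norm(yd)
def solve(obs):
    A=[];b=[]
    for o,d in obs:
        o2=np.array([o@yd,o[2]]);d2=np.array([d@yd,d[2]]);n=np.array([-d2[1],d2[0]])/np.hypot(*d2);A.append(n);b.append(n@o2)
    A=np.array(A);b=np.array(b);x=np.linalg.lstsq(A,b,rcond=None)[0];return x.round(4),((A@x-b)*1e3).round(1)
def W(x,y):return (170+x*.45,130+y*.45)
def S(x,y):return (255+x*.15,190+(y-300)*.15)
def T(x,y):return (240+(x-400)*.15,185+(y-300)*.15)
E
python3 - <<'E'
from h import *
print("tip",solve([ray("scene",S(186,518)),wray(W(195,172))]))
print("bar wt",solve([wray(W(155,90)),wray(W(157,180)),ray("top",T(562,400)),ray("top",T(562,480))]))
print("bar ws",solve([wray(W(155,90)),wray(W(157,180)),ray("scene",S(288,505)),ray("scene",S(215,450))]))
E
```

```text
tip (array([0.1283, 0.1832]), array([-0., -0.]))
bar wt (array([0.14  , 0.1944]), array([-0.9,  1. , -0.3,  0.2]))
bar ws (array([0.1386, 0.2046]), array([-0.9,  0.9,  0.9, -0.9]))
```

Request:
{"api": "drive_tool", "payload": {
  "steps": [0,0,0,0,-0.002,0,0,0,0,0,0,-0.002,0,0,0,0,0,0,-0.002,0,0,0,0,0,0,-0.002,0,0,0,0,0,0,0,0,0,0,0,0,0,0,0,0]
}}

```text
time_s: 9.05
tcp_pos: [0.557, 0.1035, 0.239]
ee_rot: [[0.818, -0.032, 0.574], [-0.027, -0.999, -0.018], [0.574, -0.001, -0.819]]
wrist_force: [-3.3, 1.3, 12.5]
gripper_width: 0.154
gripper_force: 33.0
```

Request:
{"api": "drive_tool", "payload": {
  "steps": [0,0,0,0.0017,0,-0.0025,0,0,0,0,0,-0.002,0,0,0,0,0,0,-0.002,0,0,0,0,0,0,-0.002,0,0,0,0,0,0,0,0,0]
}}

```text
time_s: 9.47
tcp_pos: [0.5572, 0.1096, 0.2421]
ee_rot: [[0.818, -0.032, 0.574], [-0.027, -0.999, -0.018], [0.574, -0.001, -0.819]]
wrist_force: [-2.3, 0.0, 12.0]
gripper_width: 0.163
gripper_force: 33.0
```

Request:
{"api": "drive_tool", "payload": {
  "steps": [0,0,0,0,-0.002,0,0,0,0,0,0,-0.002,0,0,0,0,0,0,0,0,0]
}}

```text
time_s: 9.72
tcp_pos: [0.5573, 0.1132, 0.242]
ee_rot: [[0.818, -0.033, 0.574], [-0.027, -0.999, -0.019], [0.574, -0.0, -0.819]]
wrist_force: [-2.3, -0.0, 12.7]
gripper_width: 0.158
gripper_force: 33.0
```

Request:
{"api": "drive_tool", "payload": {
  "steps": [0,0,0,0,-0.002,0,0,0,0,0,0,-0.002,0,0,0,0,0,0,0,0,0]
}}

```text
time_s: 9.97
tcp_pos: [0.5574, 0.1168, 0.2419]
ee_rot: [[0.818, -0.034, 0.574], [-0.028, -0.999, -0.02], [0.574, 0.0, -0.819]]
wrist_force: [-1.3, -0.5, 11.1]
gripper_width: 0.159
gripper_force: 33.0
```

Request:
{"api": "drive_tool", "payload": {
  "steps": [0,0,0,0,-0.002,0,0,0,0,0,0,-0.002,0,0,0,0,0,0,0,0,0]
}}

```text
time_s: 10.22
tcp_pos: [0.5576, 0.1205, 0.242]
ee_rot: [[0.818, -0.035, 0.574], [-0.028, -0.999, -0.02], [0.574, 0.001, -0.819]]
wrist_force: [-1.8, -3.0, 11.8]
gripper_width: 0.162
gripper_force: 33.0
```

Request:
{"api": "drive_tool", "payload": {
  "steps": [0,0,0,0,-0.002,0,0,0,0,0,0,-0.002,0,0,0,0,0,0,0,0,0]
}}

```text
time_s: 10.47
tcp_pos: [0.5577, 0.1242, 0.2421]
ee_rot: [[0.818, -0.035, 0.574], [-0.028, -0.999, -0.021], [0.574, 0.001, -0.819]]
wrist_force: [-2.1, -2.8, 12.3]
gripper_width: 0.162
gripper_force: 33.0
```

```bash
python3 mm.py 6; python3 -c "
from station import r
s=r.sense();print(s['time_s'],s['tcp_pos'],s['wrist_force'],s['moment'],s['ee_rot'].round(3))"
```

```text
10.6167 [0.55769153 0.12417105 0.24212062] [-2.37507079 -3.53281844 12.12401752] [-0.70899698 -0.29433907 -0.40445401] [[ 0.818 -0.035  0.574]
 [-0.028 -0.999 -0.021]
 [ 0.574  0.001 -0.819]]
```

View pics/m6.png

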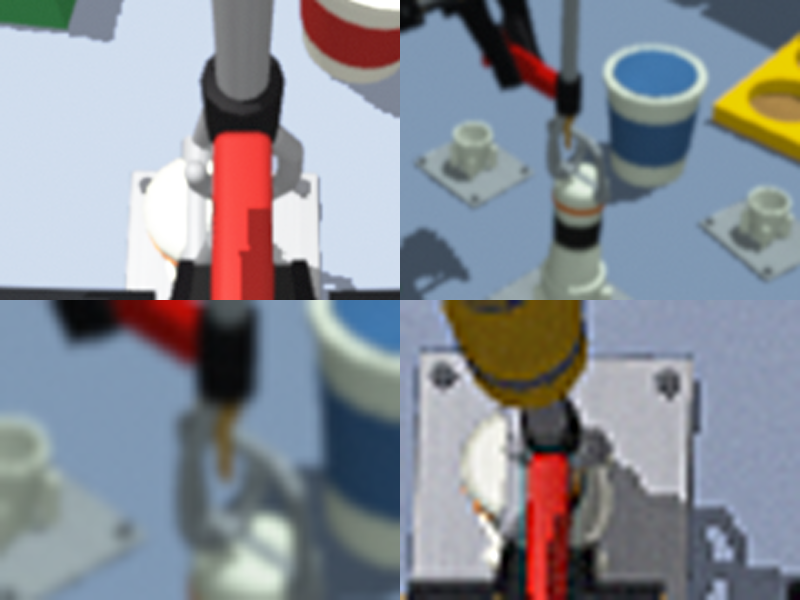

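Run:
```python
from h import *
def yz(o,d,z):
    p=o+d*(z-o[2])/d[2];return (p@yd).round(4)
for u in((199,215),(201,245)):
  for z in(.203,.206):print("bar",u,z,yz(*wray(W(*u)),z))
print("tip",solve([ray("scene",S(217,535)),wray(W(194,170))]),yz(*wray(W(194,170)),.188), "axis",.1242+.0177)
```

```text
bar (199, 215) 0.203 0.1539
bar (199, 215) 0.206 0.1537
bar (201, 245) 0.203 0.1532
bar (201, 245) 0.206 0.153
tip (array([0.1592, 0.1493]), array([0., 0.])) 0.1566 axis 0.1419
```

Request:
{"api": "drive_tool", "payload": {
  "steps": [0,0,0,0,-0.002,0,0,0,0,0,0,0,0,0,0,0,0,0,0,0,0]
}}

```text
time_s: 10.87
tcp_pos: [0.5578, 0.126, 0.2422]
ee_rot: [[0.818, -0.035, 0.574], [-0.028, -0.999, -0.021], [0.574, 0.001, -0.819]]
wrist_force: [-2.6, -3.8, 12.4]
gripper_width: 0.156
gripper_force: 33.0
```

Request:
{"api": "drive_tool", "payload": {
  "steps": [0,0,0,0,-0.002,0,0,0,0,0,0,0,0,0,0,0,0,0,0,0,0]
}}

```text
time_s: 11.12
tcp_pos: [0.5578, 0.1275, 0.2423]
ee_rot: [[0.818, -0.036, 0.574], [-0.029, -0.999, -0.022], [0.575, 0.002, -0.818]]
wrist_force: [-3.7, -5.8, 14.2]
gripper_width: 0.152
gripper_force: 33.0
```

Request:
{"api": "drive_tool", "payload": {
  "steps": [0,0,0,0,-0.002,0,0,0,0,0,0,0,0,0,0,0,0,0,0,0,0]
}}

```text
time_s: 11.37
tcp_pos: [0.5578, 0.1283, 0.2423]
ee_rot: [[0.818, -0.039, 0.574], [-0.03, -0.999, -0.025], [0.575, 0.003, -0.818]]
wrist_force: [-3.0, -7.1, 14.5]
gripper_width: 0.157
gripper_force: 32.9
```

Run:
```python
from h import *
w=r.capture("wrist");cv2.imwrite("pics/w7.png",w)
print(r.sense()["wrist_force"],r.sense()["moment"])
# print profile of image row across bar below tip
g=cv2.cvtColor(w,cv2.COLOR_BGR2GRAY)
for y in (205,215,225,235,240):print(y,g[y,235:275])
o=cv2.cvtColor(cv2.imread("pics/w6.png"),cv2.COLOR_BGR2GRAY)
print("old")
for y in (215,225,235,240):print(y,o[y,235:275])
```

```text
[-3.38373906 -7.58352108 14.47569518] [-1.71415319 -0.41243869 -1.00121233]
205 [217 217 216 217 218 218 218 218 218 217 220 226 238 246 252 254 253 243
 229 232 239 243 237 227 214 193 178 189 216 217 174 130 114 118 123 128
 130 130 129 128]
215 [207 158 137 146 197 245 255 255 255 255 255 255 255 255 255 255 255 255
 255 255 254 212 148 118 113 113 114 117 122 122 111 106 113 120 124 128
 132 131 131 131]
225 [246 246 245 248 252 254 254 255 255 255 255 255 255 255 255 255 255 255
 255 255 255 255 250 235 239 246 248 243 233 218 159 118 112 118 124 130
 132 133 131 130]
235 [246 247 247 247 244 238 242 248 252 253 254 255 255 255 255 255 255 255
 255 255 255 255 251 236 240 247 248 244 232 218 166 120 113 119 125 131
 134 133 131 130]
240 [246 247 248 248 247 247 247 239 226 232 243 248 250 251 253 253 254 254
 255 255 255 252 239 233 240 247 249 244 232 211 156 116 113 120 125 131
 134 134 133 132]
old
215 [173 238 254 255 255 255 255 255 255 255 255 255 255 255 255 255 255 255
 255 239 218 180 141 120 113 113 115 116 119 126 135 124 115 118 125 129
 132 132 130 130]
225 [250 253 254 255 255 255 255 255 255 255 255 255 255 255 255 255 255 255
 253 238 238 245 248 245 235 225 217 226 253 254 202 114 107 119 124 130
 133 132 132 131]
235 [247 244 242 247 251 253 254 255 255 255 255 255 255 255 255 255 255 255
 253 238 239 247 249 246 235 224 216 202 193 189 152 116 112 120 126 131
 134 133 133 130]
240 [249 248 247 245 234 229 239 246 249 251 252 253 254 254 254 255 255 253
 241 234 240 247 249 246 235 217 188 167 173 180 147 115 113 120 126 132
 135 134 133 132]
```

Request:
{"api": "drive_tool", "payload": {
  "steps": [0,0,0,0,0.002,0,0,0,0,0,0.0009,0,-0.0012,0,0,0,0,0.0009,0,-0.0012,0,0,0,0,0,0,0,0]
}}

```text
time_s: 11.75
tcp_pos: [0.5578, 0.1275, 0.245]
ee_rot: [[0.818, -0.036, 0.573], [-0.029, -0.999, -0.022], [0.574, 0.002, -0.819]]
wrist_force: [-3.1, -6.0, 13.8]
gripper_width: 0.16
gripper_force: 32.7
```

Request:
{"api": "drive_tool", "payload": {
  "steps": [0,0,0,0,-0.001,0,0,0,0,0,0,-0.001,0,0,0,0,0,0,0,0,0]
}}

```text
time_s: 12.0
tcp_pos: [0.5578, 0.1283, 0.2451]
ee_rot: [[0.818, -0.039, 0.574], [-0.03, -0.999, -0.025], [0.574, 0.003, -0.819]]
wrist_force: [-4.3, -7.4, 14.0]
gripper_width: 0.16
gripper_force: 32.8
```

```bash
cat > look.py <<'E'
from h import *
import sys
w=r.capture("wrist");cv2.imwrite(f"pics/w{sys.argv[1]}.png",w);t=r.capture("scene");cv2.imwrite(f"pics/s{sys.argv[1]}.png",t)
s=r.sense();print(s["time_s"],s["tcp_pos"].round(4),s["wrist_force"].round(1),s["moment"].round(2))
g=cv2.cvtColor(w,cv2.COLOR_BGR2GRAY)
for y in (195,205,225,235):print(y,g[y,243:275])
E
python3 look.py 8
```

```text
12.1 [0.5578 0.1283 0.2451] [-3.6 -7.7 15.2] [-1.72 -0.51 -0.95]
195 [219 219 219 218 219 219 218 219 219 219 220 217 204 207 221 229 229 203
 165 141 127 114 100 104 111 119 124 128 130 130 130 128]
205 [219 219 219 218 220 228 236 244 245 235 227 232 240 243 237 227 215 194
 177 191 219 219 176 131 115 117 124 127 130 130 130 129]
225 [255 255 255 255 255 255 255 255 255 255 255 255 255 255 253 236 237 245
 248 245 235 220 166 120 113 119 125 129 133 133 131 129]
235 [252 254 254 255 255 255 255 255 255 255 255 255 255 255 254 237 239 246
 248 246 235 220 168 124 114 120 125 130 134 134 132 131]
```

Run:
```python
from h import *
def yz(uv,z):
    o,d=wray(uv);p=o+d*(z-o[2])/d[2];return (p@yd).round(4),p[0].round(3)
w=cv2.imread("pics/w8.png")
for z in(.187,.191):print("tip c",yz((255.5,205),z),yz((249,205),z))
for z in(.2,.205):print("bar left edge",yz((257.7,225),z),yz((257.7,235),z))
o,d=wray((278,200));print(o)
for y in range(186,222,3):print(y,' '.join('%02x%02x%02x'%tuple(p) for p in w[y,244:268]))
```

```text
tip c (np.float64(0.1619), np.float64(0.619)) (np.float64(0.1666), np.float64(0.619))
tip c (np.float64(0.1616), np.float64(0.617)) (np.float64(0.1662), np.float64(0.617))
bar left edge (np.float64(0.1593), np.float64(0.6)) (np.float64(0.1592), np.float64(0.593))
bar left edge (np.float64(0.159), np.float64(0.598)) (np.float64(0.1589), np.float64(0.592))
[0.53988941 0.12964989 0.4061809 ]
186 eddccf edddd0 eeddd1 eddccf edddd0 edddd0 edddd0 edddd0 edddd0 edddd0 edddd0 eddccf eddcd0 eddccf eeddd0 eeded1 edddcd dbc2b4 8b7c73 3c3633 181919 181719 1b1a1b 1b1a19
189 edddd0 eddccf edddd0 eddccf edddcf edddd0 eddccf edddd0 edddd0 eeddd1 edddcf edddcf eddccf edddd0 eeddd0 edddcf e7d6c8 cabab3 938c8a 535051 232123 191918 171618 1b1a2d
192 edddd0 edddcf edddd0 edddd0 eeddd1 eddccf eddcd0 eddcce edddcf edddcf eeddd0 ecdccf eadbcf eaded6 ebe1dc e6ddd7 c9bfba a6a3a0 918f8d 6b6968 3d3c39 1e1d2d 20217b 2e33d3
195 edddcf eeddd1 eddccf edddd0 edddd0 eddccf edddd0 edddd0 eeddd0 eeded1 eadbcd dbccc5 d5cfcd dfdddd e8e5e5 e7e5e4 ceccc9 a7a5a4 8f8d8c 817f7d 727173 565588 3c3dcc 373bec
198 eddccf eeddd0 ed
[... 655 characters left out ...]
a5ddd 3b40ed
210 f5f9f9 fafdfd fdfefe feffff ffffff ffffff ffffff ffffff f7fcfc d3d8d7 c0bebc c3c0be c2c1bf bebcbb b5b2b1 a6a5a3 949292 807e7e 737271 706d6c 6d6b72 595a98 3e42d4 373dee
213 fdffff feffff ffffff ffffff ffffff ffffff ffffff ffffff ffffff ffffff e8f1f1 9ea5a4 767675 727070 737373 737272 727271 71716f 737170 777573 73727c 5655a2 393cd7 363ced
216 ffffff ffffff ffffff ffffff ffffff ffffff ffffff ffffff ffffff ffffff ffffff ffffff ffffff dfe7e6 a1a4a3 838280 797877 757474 767674 7b7a77 74757e 5455a2 393cd9 373cee
219 ffffff ffffff ffffff ffffff ffffff ffffff ffffff ffffff ffffff ffffff ffffff ffffff ffffff fcfefe f1f2f1 f0eeed f3f2f1 f1efee e0dfdd b7b6b3 918f96 5e5fa6 393dd9 383eee
```

Request:
{"api": "drive_tool", "payload": {
  "steps": [0,0,0,0,-0.001,0,0,0,0,0,0,0,0,0]
}}

```text
time_s: 12.27
tcp_pos: [0.5578, 0.1285, 0.2451]
ee_rot: [[0.818, -0.04, 0.574], [-0.03, -0.999, -0.026], [0.574, 0.004, -0.819]]
wrist_force: [-3.3, -9.5, 13.6]
gripper_width: 0.155
gripper_force: 32.2
```

Request:
{"api": "drive_tool", "payload": {
  "steps": [0,0,0,0.0009,0,-0.0012,0,0,0,0,0.0009,0,-0.0012,0,0,0,0,0,0,0,0]
}}

```text
time_s: 12.52
tcp_pos: [0.5578, 0.1286, 0.2473]
ee_rot: [[0.819, -0.04, 0.572], [-0.03, -0.999, -0.027], [0.573, 0.004, -0.82]]
wrist_force: [-1.5, -8.9, 13.0]
gripper_width: 0.154
gripper_force: 32.0
```

Request:
{"api": "drive_tool", "payload": {
  "steps": [0,0,0,0.0009,0,-0.0012,0,0,0,0,0.0009,0,-0.0012,0,0,0,0,0,0,0,0]
}}

```text
time_s: 12.77
tcp_pos: [0.5579, 0.1286, 0.2502]
ee_rot: [[0.819, -0.04, 0.572], [-0.03, -0.999, -0.026], [0.572, 0.004, -0.82]]
wrist_force: [-1.8, -9.0, 13.0]
gripper_width: 0.157
gripper_force: 32.0
```

Request:
{"api": "drive_tool", "payload": {
  "steps": [0,0,0,0.0009,0,-0.0012,0,0,0,0,0.0009,0,-0.0012,0,0,0,0,0,0,0,0]
}}

```text
time_s: 13.02
tcp_pos: [0.5578, 0.1287, 0.2531]
ee_rot: [[0.82, -0.04, 0.572], [-0.03, -0.999, -0.026], [0.572, 0.004, -0.82]]
wrist_force: [-1.0, -9.0, 13.5]
gripper_width: 0.159
gripper_force: 32.0
```

Request:
{"api": "drive_tool", "payload": {
  "steps": [0,0,0,0.0009,0,-0.0012,0,0,0,0,0.0009,0,-0.0012,0,0,0,0,0,0,0,0]
}}

```text
time_s: 13.27
tcp_pos: [0.5579, 0.1291, 0.2563]
ee_rot: [[0.819, -0.039, 0.572], [-0.03, -0.999, -0.025], [0.572, 0.004, -0.82]]
wrist_force: [-4.5, -7.6, 13.8]
gripper_width: 0.161
gripper_force: 32.0
```

Request:
{"api": "drive_tool", "payload": {
  "steps": [0,0,0,0.0009,0.0005,-0.0012,0,0,0,0,0.0009,0.0005,-0.0012,0,0,0,0,0,0,0,0]
}}

```text
time_s: 13.52
tcp_pos: [0.5579, 0.1303, 0.2599]
ee_rot: [[0.819, -0.034, 0.573], [-0.028, -0.999, -0.02], [0.573, 0.0, -0.819]]
wrist_force: [-4.8, -2.3, 11.8]
gripper_width: 0.158
gripper_force: 32.1
```

Request:
{"api": "drive_tool", "payload": {
  "steps": [0,0,0,0.0009,0,-0.0012,0,0,0,0,0.0009,0,-0.0012,0,0,0,0,0,0,0,0]
}}

```text
time_s: 13.77
tcp_pos: [0.558, 0.1311, 0.2626]
ee_rot: [[0.819, -0.033, 0.573], [-0.027, -0.999, -0.018], [0.573, -0.001, -0.819]]
wrist_force: [-4.1, -0.2, 11.7]
gripper_width: 0.16
gripper_force: 32.1
```

Request:
{"api": "drive_tool", "payload": {
  "steps": [0,0,0,0.0009,0,-0.0012,0,0,0,0,0.0009,0,-0.0012,0,0,0,0,0,0,0,0]
}}

```text
time_s: 14.02
tcp_pos: [0.558, 0.1312, 0.2655]
ee_rot: [[0.819, -0.033, 0.573], [-0.027, -0.999, -0.018], [0.573, -0.001, -0.82]]
wrist_force: [-5.0, -1.1, 11.4]
gripper_width: 0.156
gripper_force: 32.0
```

Request:
{"api": "drive_tool", "payload": {
  "steps": [0,0,0,0.0009,0,-0.0012,0,0,0,0,0.0009,0,-0.0012,0,0,0,0,0,0,0,0]
}}

```text
time_s: 14.27
tcp_pos: [0.558, 0.1312, 0.2683]
ee_rot: [[0.819, -0.032, 0.572], [-0.027, -0.999, -0.018], [0.573, -0.001, -0.82]]
wrist_force: [-4.3, -1.4, 13.1]
gripper_width: 0.158
gripper_force: 32.0
```

Request:
{"api": "drive_tool", "payload": {
  "steps": [0,0,0,0.0009,0,-0.0012,0,0,0,0,0.0009,0,-0.0012,0,0,0,0,0,0,0,0]
}}

```text
time_s: 14.52
tcp_pos: [0.558, 0.1312, 0.2705]
ee_rot: [[0.82, -0.032, 0.571], [-0.027, -0.999, -0.018], [0.571, -0.001, -0.821]]
wrist_force: [0.4, 0.3, 6.7]
gripper_width: 0.158
gripper_force: 31.8
```

Request:
{"api": "drive_tool", "payload": {
  "steps": [0,0,0,0.0009,0,-0.0012,0,0,0,0,0.0009,0,-0.0012,0,0,0,0,0,0,0,0]
}}

```text
time_s: 14.77
tcp_pos: [0.558, 0.1312, 0.2731]
ee_rot: [[0.821, -0.032, 0.571], [-0.027, -0.999, -0.018], [0.571, -0.001, -0.821]]
wrist_force: [-1.7, -0.4, 6.9]
gripper_width: 0.159
gripper_force: 31.7
```

Request:
{"api": "drive_tool", "payload": {
  "steps": [0,0,0,0.0009,0,-0.0012,0,0,0,0,0.0009,0,-0.0012,0,0,0,0,0,0,0,0]
}}

```text
time_s: 15.02
tcp_pos: [0.558, 0.1312, 0.276]
ee_rot: [[0.821, -0.032, 0.571], [-0.027, -0.999, -0.018], [0.571, -0.0, -0.821]]
wrist_force: [-1.2, -0.2, 6.8]
gripper_width: 0.16
gripper_force: 31.7
```

Request:
{"api": "drive_tool", "payload": {
  "steps": [0,0,0,0.0016,-0.0005,-0.0023,0,0,0,0,0.0016,-0.0005,-0.0023,0,0,0,0,0.0016,-0.0005,-0.0023,0,0,0,0,0.0016,-0.0005,-0.0023,0,0,0,0,0.0016,0,-0.0023,0,0,0,0,0.0016,0,-0.0023,0,0,0,0,0.0016,0,-0.0023,0,0,0,0,0.0016,0,-0.0023,0,0,0,0,0,0,0,0]
}}

```text
time_s: 15.77
tcp_pos: [0.558, 0.133, 0.2985]
ee_rot: [[0.821, -0.032, 0.57], [-0.027, -0.999, -0.018], [0.571, -0.0, -0.821]]
wrist_force: [-0.9, -0.7, 5.6]
gripper_width: 0.156
gripper_force: 31.7
```

Request:
{"api": "drive_tool", "payload": {
  "steps": [0,0,0,0.0016,0,-0.0023,0,0,0,0,0.0016,0,-0.0023,0,0,0,0,0.0016,0,-0.0023,0,0,0,0,0.0016,0,-0.0023,0,0,0,0,0.0016,0,-0.0023,0,0,0,0,0.0016,0,-0.0023,0,0,0,0,0.0016,0,-0.0023,0,0,0,0,0.0016,0,-0.0023,0,0,0,0,0,0,0,0]
}}

```text
time_s: 16.52
tcp_pos: [0.558, 0.1331, 0.3207]
ee_rot: [[0.821, -0.032, 0.57], [-0.027, -0.999, -0.018], [0.57, -0.0, -0.821]]
wrist_force: [0.6, -1.2, 5.4]
gripper_width: 0.154
gripper_force: 31.6
```

Request:
{"api": "drive_tool", "payload": {
  "steps": [0,0,0,0.0016,0,-0.0023,0,0,0,0,0.0016,0,-0.0023,0,0,0,0,0.0016,0,-0.0023,0,0,0,0,0.0016,0,-0.0023,0,0,0,0,0.0016,0,-0.0023,0,0,0,0,0.0016,0,-0.0023,0,0,0,0,0.0012,0,-0.0017,0,0,0,0,0.0006,0,-0.0008,0,0,0,0,0,0,0,0]
}}

```text
time_s: 17.27
tcp_pos: [0.558, 0.1331, 0.34]
ee_rot: [[0.822, -0.032, 0.569], [-0.026, -0.999, -0.018], [0.57, -0.0, -0.822]]
wrist_force: [0.5, -0.7, 4.6]
gripper_width: 0.163
gripper_force: 31.5
```

Request:
{"api": "drive_tool", "payload": {
  "steps": [0,0,0,0.0006,0,-0.0008,0,0,0,0,0.0006,0,-0.0008,0,0,0,0,0,0,0,0,0,0,0,0,0,0,0]
}}

```text
time_s: 17.6
tcp_pos: [0.558, 0.1331, 0.3412]
ee_rot: [[0.822, -0.032, 0.569], [-0.026, -0.999, -0.018], [0.569, -0.0, -0.822]]
wrist_force: [-0.2, -0.2, 5.2]
gripper_width: 0.159
gripper_force: 31.4
```

Request:
{"api": "drive_tool", "payload": {
  "steps": [0,0,0,0.0006,0,-0.0008,0,0,0,0,0.0006,0,-0.0008,0,0,0,0,0.0006,0,-0.0008,0,0,0,0,0,0,0,0,0,0,0,0,0,0,0]
}}

```text
time_s: 18.02
tcp_pos: [0.5581, 0.1333, 0.3438]
ee_rot: [[0.822, -0.031, 0.568], [-0.026, -1.0, -0.017], [0.568, -0.001, -0.823]]
wrist_force: [-0.7, -0.6, 4.8]
gripper_width: 0.158
gripper_force: 31.3
```

Request:
{"api": "drive_tool", "payload": {
  "steps": [0,0,0,0.0006,0,-0.0008,0,0,0,0,0.0006,0,-0.0008,0,0,0,0,0,0,0,0,0,0,0,0,0,0,0]
}}

```text
time_s: 18.35
tcp_pos: [0.558, 0.1333, 0.3443]
ee_rot: [[0.824, -0.031, 0.566], [-0.026, -1.0, -0.018], [0.567, 0.0, -0.824]]
wrist_force: [4.3, 0.6, -1.4]
gripper_width: 0.159
gripper_force: 31.1
```

Request:
{"api": "drive_tool", "payload": {
  "steps": [0,0,0,0,0,0,0,0,0,0,0,0,0,0,0,0,0,0,0,0,0.5,0,0,0,0,0,0,0.7,0,0,0,0,0,0,0.7,0,0,0,0,0,0,0.7,0,0,0,0,0,0,0.7,0,0,0,0,0,0,0.7,0,0,0,0,0,0,0.7]
}}

```text
time_s: 19.1
tcp_pos: [0.5581, 0.1333, 0.3457]
ee_rot: [[0.822, -0.031, 0.568], [-0.026, -1.0, -0.017], [0.568, -0.001, -0.823]]
wrist_force: [0.4, 1.2, 0.3]
gripper_width: 0.601
gripper_force: 0.0
```

Request:
{"api": "drive_tool", "payload": {
  "steps": [0,0,0,0,0,-0.005,0.7,0,0,0,0,0,-0.015,0.7,0,0,0,0,0,-0.02,0.7,0,0,0,0,0,-0.02,0.7,0,0,0,0,0,-0.02,0.7,0,0,0,0,0,-0.02,0.7,0,0,0,0,0,0,0.7,0,0,0,0,0,0,0.7,0,0,0,0,0,0,0.7,0,0,0,0,0,0,0.7]
}}

```text
time_s: 19.93
tcp_pos: [0.5013, 0.1348, 0.4266]
ee_rot: [[0.823, -0.032, 0.567], [-0.026, -0.999, -0.019], [0.567, 0.001, -0.824]]
wrist_force: [0.4, 0.4, -0.1]
gripper_width: 0.701
gripper_force: 0.0
```

Run:
```python
from h import *
a=r.capture("scene")
r2=r.capture("scene")
cv2.imwrite("pics/s9.png",a)
old=cv2.imread("pics/scene0.png")
# orange ring of mixer, red handle blob
for n,i in(("old",old),("new",a)):
    h=cv2.cvtColor(i[160:300,230:340],cv2.COLOR_BGR2HSV)
    m=cv2.inRange(h,(5,120,90),(14,255,255));ys,xs=np.nonzero(m[:110]);print(n,len(xs),xs.mean()+230 if len(xs) else 0,ys.mean()+160 if len(xs) else 0)
print("diff",cv2.absdiff(a,r2)[160:300,230:340].max(), "ring expected at", proj("scene",(.613,.132,.135)),proj("scene",(.613,.132,.209)))
print("hang top, foot",proj("scene",(.613,.132,.23)),proj("scene",(.613,.132,.08)))
```

```text
old 16 290.75 239.6875
new 27 290.25925925925924 211.88888888888889
diff 4 ring expected at [289.11542744 234.63706254] [289.96166095 207.7475287 ]
hang top, foot [290.21792042 199.60474337] [288.53828235 252.97616419]
```

Request:
{"api": "drive_tool", "payload": {
  "steps": [0,0,0,0,0,0,0.7,0,0,0,0,0,0,0.7,0,0,0,0,0,0,0.7,0,0,0,0,0,0,0.7,0,0,0,0,0,0,0.7,0,0,0,0,0,0,0.7,0,0,0,0,0,0,0.7,0,0,0,0,0,0,0.7,0,0,0,0,0,0,0.7,0,0,0,0,0,0,0.7]
}}

```text
time_s: 20.87
tcp_pos: [0.5014, 0.1351, 0.428]
ee_rot: [[0.822, -0.031, 0.568], [-0.026, -1.0, -0.017], [0.569, -0.001, -0.823]]
wrist_force: [-1.2, 0.8, -0.9]
gripper_width: 0.699
gripper_force: 0.0
```

Run:
```python
from h import *
f=[r.capture("scene") for _ in range(7)]
a=cv2.imread("pics/s9.png")
print([int(cv2.absdiff(f[0],x)[160:300,230:340].max()) for x in f[1:]+[a]])
print(r.finish_job())
```

```text
[5, 5, 4, 4, 6, 6, 5]
the job is handed in; nothing more can be done
None
```

The mixer hangs still by its bail in the hook, with the hook fully up, the mixer's foot about 80 mm above the bench (clear of its stand), and the handle released; I handed the job in at about 21 s, and no verdict came back.

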